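Clip the strainer on the rinsing tub and tip it over the sink to drain

TASK

The rinsed tomatoes in the white tub have to drip off. Squeeze the clip-on strainer off the wall of the dark sink tidy and clip it on the low pouring lip across the corner of the tub, pushed fully down, in the middle of the lip, with its grille inside the tub and its tab outside. Then lift the tub by its handle and tip it about 35 degrees, pouring lip lowest, with the lip low over the sink bowl but clear above its rim, until all four tomatoes have gathered behind the strainer; finish while holding the tub still like that, let go of nothing, and leave the mug, the shaker and the garlic where they stand.

Things in the scene. Friction and masses are not known exactly. Their poses are not given: they have to be found in the camera images.
- tub: White rinsing tub, 120 (x) x 150 (y) mm, walls 50 mm high and 4 mm thick, floor 3 mm, open on top, about 0.16 kg. Origin at the centre of its underside, z up. The corner at -x,+y is cut off at 45 degrees and closed only by the low pouring lip (88 mm long, 24 mm high, 4 mm thick). A handle stands off the -y wall.
- lip (a point): Middle of the top edge of the tub's pouring lip, at (-28, 43, 24) mm in the tub's frame, in the middle of its 4 mm thickness. x points outward over the lip, square to it (135 degrees from the tub's x), y along the lip, z up with the tub. At the end x must point well below horizontal (about 35 degrees).
- lip_foot (a point): Bottom of the outside of the lip, straight below the middle of the lip: the lowest part of the tub when it is tipped to the lip.
- tub_handle (a point): Centre of the tub's handle bar, at (0, -116, 36) mm in the tub's frame, axes as the tub's. The bar runs along x: 88 mm long, 14 mm thick (y), 24 mm high, flat upright sides, on two stems at its ends (66 mm free between them), 34 mm of room between bar and tub wall. Pinch it from above across y, one finger in the gap.
- strainer: Clip-on strainer, plain steel, 65 g. Origin: middle of the seat that rests on the clipped edge; x points outward to its tab, z up. Grille plate 72 mm wide with a solid 26 mm strip up its middle, from x = -6 to -2 mm, from 14 mm below (foot flared inward) to 40 mm above the seat; clipped, a 4 mm edge lies at x = -2 to 2. It starts clipped on the tidy's near wall, tab to the robot.
- strainer_thumb (a point): Middle of the outer face of the strainer's sprung tab (26 mm wide), where a finger presses. At rest the tab leans out to x = 27 mm, 32 mm above the seat. Pinch tab and grille strip together along x, tips about 10 mm above the seat: the tab comes upright against a stop (x = 19 mm; 25 mm over both).
- strainer_tab (a joint): Angle of the sprung tab: 0 jaws all but shut, about 0.08 clamped on a 4 mm edge, 0.5 fully squeezed: then the mouth below the seat is free from x = -2 to 8 mm, so lower it with the edge near x = 3 mm, until the seat rests on the edge; let go, and the spring (about 10 N at the tab) draws the grille against the edge.
- tidy: Dark steel sink tidy, open box 120 (x) x 96 (y) x 62 mm high with 4 mm walls, fixed; origin at the centre of its underside. The strainer starts on the wall at -x (towards the robot).
- sink_corner (a point): Corner of the free opening of the sink bowl that is nearest to the robot and to the right, level with the worktop. From here the bowl opens 280 mm along x (away from the robot) and 330 mm along y (to the left). Its corners are rounded. The lip has to be over this opening, 20 mm or more inside its edges.
- tomato_1_mid (a point): Middle of one of the four round red tomatoes in the tub, 31 mm across, 13 g each. They start at the tub's handle end, 65 to 105 mm behind the lip; in the tilted tub they roll and slide over the smooth floor. Gathered means at most 58 mm behind the lip (lip frame: x above -58 mm).
- tomato_2_mid (a point): Middle of one of the four round red tomatoes in the tub, 31 mm across, 13 g each. They start at the tub's handle end, 65 to 105 mm behind the lip; in the tilted tub they roll and slide over the smooth floor. Gathered means at most 58 mm behind the lip (lip frame: x above -58 mm).
- tomato_3_mid (a point): Middle of one of the four round red tomatoes in the tub, 31 mm across, 13 g each. They start at the tub's handle end, 65 to 105 mm behind the lip; in the tilted tub they roll and slide over the smooth floor. Gathered means at most 58 mm behind the lip (lip frame: x above -58 mm).
- tomato_4_mid (a point): Middle of one of the four round red tomatoes in the tub, 31 mm across, 13 g each. They start at the tub's handle end, 65 to 105 mm behind the lip; in the tilted tub they roll and slide over the smooth floor. Gathered means at most 58 mm behind the lip (lip frame: x above -58 mm).
- mug: White mug with dots, 87 mm wide, 97 mm high, on the worktop; leave it.
- shaker: Glass shaker with a grey cap, 44 mm wide, 90 mm high, on the worktop; leave it.
- garlic: Garlic bulb, 52 mm, on the worktop; leave it.
Mind the look-alikes: they are no part of the job. What is shaped like the strainer but orange or pink is not meant.

How it is judged:
By the outcome, as a careful person would: the job done as asked, in the order asked, and still so for the second after the job is handed in, while the arm keeps its last pose, push and grip.
It also fails if it takes over 61 s, if anything falls off the work surface, if the arm or the gripper's body presses on something with over 40 N, if the wrist force passes 120 N, or if a joint passes its speed limit or range.

ROBOT

A 7-joint arm with a two-finger parallel gripper is mounted at the origin on a cart in front of the work surface, level with it; the furniture and walls round the work are solid. World frame = base frame: x ahead of the robot, y to its left, z up, the work surface at z = 0. Lengths are in m, angles in rad, forces in N, time in s.
With the tool pointing down it reaches from about 0.35 to 0.9 m from the base axis. Payload 8.1 kg.
Tool frame: the origin (TCP) lies between the finger pads; the fingertips stand 22 mm ahead of it and the grasp point (between the pads) lies 3 mm ahead of it (arm.tip_reach is the distance from the TCP to the fingertips, in m); z points along the fingers, y is the line along which they close (so a half turn about z gives the same grasp; the last joint's range is limited). The gripper opens to 92 mm and grips with 3 to 60 N. Pads are 19 mm wide; open, the fingers measure 130 mm over their backs; the gripper's body (75 mm by 190 mm) begins 47 mm behind the grasp point.
Start: joints at [-1.443, 0.434, 0.025, 1.573, -0.012, 1.134, -0.075], TCP at [0.143, 0.608, 0.249] pointing down, gripper open.
Joint ranges: [-2.62, 2.62], [-0.44, 2.09], [-1.27, 1.32], [0.08, 2.57], [-1.32, 4.46], [0.12, 2], [-2.74, 2.74]. Speed limits (rad/s): [2.22, 2.22, 3.01, 3.01, 3.14, 3.14, 3.14].

INTERFACE

Orientations are given as a rotation vector (axis times angle).
In Python, from cell import telemetry, vision, job, arm gives the robot as it stands. The module is installed in compiled form; this text tells all that it offers.
- The arm moves only by the shell command python3 -m creep 'ROWS' [FORCE]. ROWS is text: rows parted by semicolons, each of 7 numbers parted by spaces: the finger opening in cm, from 0 to 9.18, then the shift along the tool's x, y, z in cm, then the turn, a rotation vector about the tool's x, y, z in degrees. A call has 1 to 5 rows; each row is the pose to reach, as a shift and turn from the pose commanded when the call began, along the tool's axes at that moment; what a row does not reach only later rows make up. A row lasts 1/8 s, in which the tool goes at most 62.5 mm and 10.7 degrees, less where a joint would pass 70% of its speed; a pose out of reach is approached as far as the arm can. A call with a gripper value outside its range is refused whole. The fingers move at their own pace and stop on an object; FORCE is the grip in N (left out, the last holds). Time passes only in rows, so rows that repeat a pose let the fingers close. It gives the time, the measured TCP pose, the force, the opening and the grip force at its end, in the units of the state.
- telemetry.observe(): the state, without advancing time (a new reading comes with each control period).
- vision.get_image(name): name is "side" or "top"; returns the picture (384x512x3 uint8, red, green, blue); there is no depth.
- vision.camera_info(name): a dict with "fov_y" (degrees; the focal length in pixels is half the picture's height over the tangent of half this angle, whatever the lens; pixels are square), "cx", "cy" (the principal point, pixels), "dist_coeffs" ([k1, k2, p1, p2, k3] as OpenCV has them; the pictures are not rectified), "extrinsics" (4x4, takes a point from camera to world coordinates). Camera axes: x right, y down, z forward; pixel columns grow to the right and rows downward; lengths in m; the calibration is good to about 2 mm. A picture is of the moment at which its call begins. camera_info takes no time and is no camera call.
- job.sign_off(): hands the job in; it is judged then, once.
The state is a dict: "clock": time; "joints": joint angles; "dq": joint speeds; "joint_efforts": joint torques, N m; "position": TCP position; "ee_rot": TCP orientation; "force": force on the tool from outside, world axes, zero at the start; "ft_torque": the same for the moment, N m; "width": opening from 0.0 (shut) to 1.0 (fully open); "gripper_force": force on a finger pad.
Only numpy, scipy, OpenCV 4.12 (cv2) and the standard library are available. Lean on these libraries where they do the work, as an engineer would, in place of code of your own. Each camera call takes 0.05 s, during which the arm holds its last target. There are 200 camera calls.

## Working session

There is one attempt and no reset: what is moved stays moved. The work goes in short steps, Python scripts to look and compute and a shell command to move; the robot and the scene stay as the last step left them, time stands still between calls to the robot, and variables do not carry over. Pictures are saved under pics/ and viewed, at most 10 in all, crops included, and the job is handed in when it is done.

```bash
mkdir -p pics
python3 - <<'E'
from cell import telemetry, vision, job, arm
import cv2,numpy as np
for n in("side","top"):
    im=vision.get_image(n); np.save(n+'0.npy',im)
    cv2.imwrite(f'pics/{n}0.png',cv2.resize(im[:,:,::-1],(800,600),interpolation=cv2.INTER_CUBIC))
    print(n,vision.camera_info(n))
print(telemetry.observe(),arm.tip_reach)
E
```

```text
side {'fov_y': 42.70760761207275, 'cx': 250.88272318092214, 'cy': 193.38749626303266, 'dist_coeffs': array([-0.11042567,  0.        ,  0.        ,  0.        ,  0.        ]), 'extrinsics': array([[-0.95645166, -0.18700077,  0.22412259,  0.33745872],
       [-0.29185225,  0.62514665, -0.72388807,  0.81139149],
       [-0.00474186, -0.75777462, -0.65249915,  0.73360189],
       [ 0.        ,  0.        ,  0.        ,  1.        ]])}
top {'fov_y': 56.044134403705186, 'cx': 256.2736461716196, 'cy': 194.454423199682, 'dist_coeffs': array([-0.0609875,  0.       ,  0.       ,  0.       ,  0.       ]), 'extrinsics': array([[-0.04594377, -0.97865992,  0.20028463,  0.42042853],
       [-0.9989351 ,  0.0458583 , -0.00506862,  0.09321157],
       [-0.00422426, -0.20030422, -0.97972464,  0.91350074],
       [ 0.        ,  0.        ,  0.        ,  1.        ]])}
{'clock': 0.1, 'joints': array([-1.44259302,  0.43514648,  0.02496502,  1.5739966 , -0.01162265,
        1.13400108, -0.07508678]), 'dq': array([-0.00030732, -0.00046694,  0.0017101 , -0.00257582,  0.00049308,
        0.00100757,  0.00073875]), 'joint_efforts': array([ 2.87206873e-03, -6.69126606e+01,  9.87861492e-01, -3.15149939e+01,
       -6.06105058e-02,  3.72710859e-02,  4.34631113e-05]), 'position': array([0.14291438, 0.60800423, 0.24803124]), 'ee_rot': array([-3.61824380e-01, -3.12062761e+00,  2.20728413e-03]), 'force': array([ 0.32450491, -0.61059307,  0.01175182]), 'ft_torque': array([-0.01525621, -0.01438207, -0.01471211]), 'gripper_force': 0.0, 'width': 0.9999884995980646} 0.022
```

View pics/side0.png

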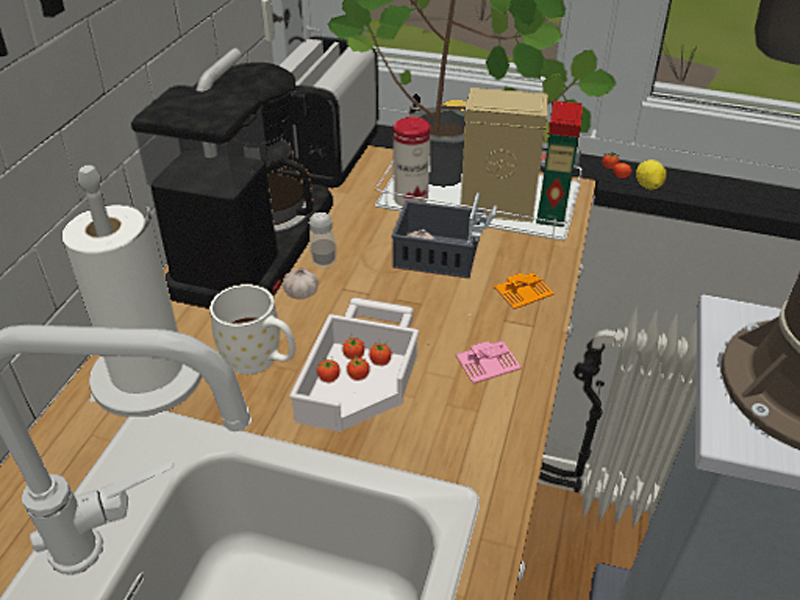

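View pics/top0.png

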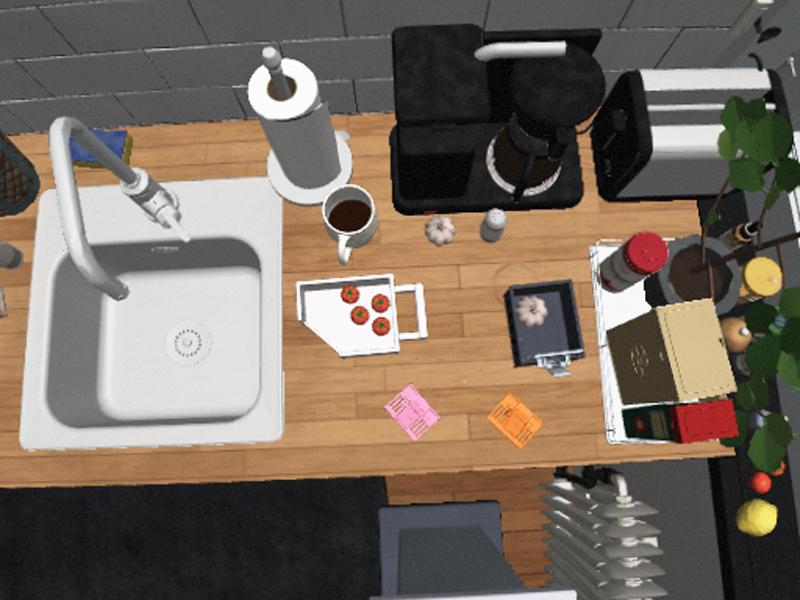

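```bash
cat > h.py <<'E'
import numpy as np,cv2
from cell import vision
def cam(n):
    c=vision.camera_info(n); f=192/np.tan(np.radians(c['fov_y']/2))
    return np.array([[f,0,c['cx']],[0,f,c['cy']],[0,0,1]]),c['dist_coeffs'],c['extrinsics']
def ray(n,p):
    K,d,E=cam(n); q=cv2.undistortPoints(np.array([[p]],float),K,d)[0,0]
    return E[:3,3],E[:3,:3]@np.array([q[0],q[1],1])
def atz(n,p,z):
    o,v=ray(n,p); return o+v*(z-o[2])/v[2]
def tri(ps,pt):
    A=[];b=[]
    for n,p in(('side',ps),('top',pt)):
        o,v=ray(n,p); v=v/np.linalg.norm(v); P=np.eye(3)-np.outer(v,v); A.append(P);b.append(P@o)
    A=np.vstack(A);b=np.hstack(b); x=np.linalg.lstsq(A,b,rcond=None)[0]
    return x,np.linalg.norm(A@x-b)
def proj(n,X):
    K,d,E=cam(n);R=E[:3,:3].T;t=-R@E[:3,3]
    return cv2.projectPoints(np.atleast_2d(np.array(X,float)),cv2.Rodrigues(R)[0],t,K,d)[0][:,0]
def tile(im,x0,y0,s,w=400,h=300):
    M=np.array([[s,0,-x0*s+(s-1)/2],[0,s,-y0*s+(s-1)/2]],float)
    o=cv2.warpAffine(np.ascontiguousarray(im[:,:,::-1]),M,(w,h),flags=cv2.INTER_CUBIC)
    return o
E
python3 - <<'E'
from h import *
t=np.load('top0.npy');s=np.load('side0.npy')
T=[tile(t,185,168,4),tile(t,310,172,4),tile(s,175,188,3.4),tile(s,240,112,4)]
cv2.imwrite('pics/z1.png',np.vstack([np.hstack(T[:2]),np.hstack(T[2:])]))
E
```

```text
(no output)
```

View pics/z1.png

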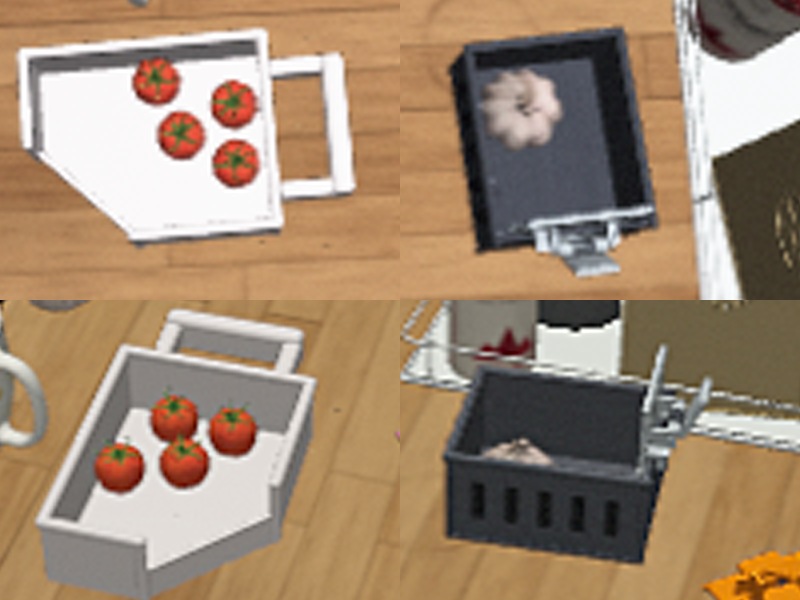

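```bash
cat > fit.py <<'E'
from h import *
from scipy.optimize import least_squares
def o(x0,y0,s,u,v): return (x0+(u+.5)/s-.5,y0+(v+.5)/s-.5)
TT=lambda u,v:('top',o(185,168,4,u,v)); TD=lambda u,v:('top',o(310,172,4,u-400,v))
ST=lambda u,v:('side',o(175,188,3.4,u,v-300)); SD=lambda u,v:('side',o(240,112,4,u-400,v-300))
def fit(obs,p0,zfree=False):
    X=np.array([a for a,_ in obs])
    def W(p):
        c,s=np.cos(p[2]),np.sin(p[2]);z=p[3] if len(p)>3 else 0
        return np.c_[c*X[:,0]-s*X[:,1]+p[0],s*X[:,0]+c*X[:,1]+p[1],X[:,2]+z]
    def r(p):
        w=W(p);return np.ravel([proj(n,w[i])[0]-np.array(q) for i,(_,(n,q)) in enumerate(obs)])
    k=least_squares(r,p0,loss='soft_l1');return k.x,k.fun.reshape(-1,2)
m=1e-3
def P(*a): return np.array(a)*m
tub=[(P(60,-75,50),TT(266,30)),(P(60,75,50),TT(20,46)),(P(-60,-75,50),TT(284,229)),(P(44,-123,48),TT(342,54)),(P(-44,-123,48),TT(354,192)),
(P(60,-75,50),ST(124,346)),(P(-60,-75,50),ST(315,378)),(P(60,75,50),ST(38,521)),(P(44,-123,48),ST(172,310)),(P(-44,-123,48),ST(303,328)),(P(-60,14,50),ST(271,485)),(P(7,75,50),ST(147,541))]
tid=[(P(60,48,62),TD(465,46)),(P(60,-48,62),TD(625,28)),(P(-60,-48,62),TD(658,229)),(P(-60,48,62),TD(478,240)),
(P(60,-48,62),SD(477,367)),(P(60,48,62),SD(445,457)),(P(-60,48,62),SD(660,475))]
stn=[(P(-4,36,40),TD(530,218)),(P(-4,-36,40),TD(655,208)),(P(27,13,32),TD(579,274)),(P(27,-13,32),TD(621,269)),(P(-4,36,40),SD(660,347))]
if __name__=='__main__':
    for nm,ob,p0 in(('tub',tub,[.5,.1,0,0]),('tidy',tid,[.5,-.1,0,0]),('str',stn,[.45,-.1,3.14,.06])):
        for q in(p0,p0[:3]) if nm!='str' else (p0,):
            x,r=fit(ob,q);print(nm,np.round(x[:2],4),np.degrees(x[2]).round(1),x[3:]);print(np.round(r,1).tolist())
    print(atz('top',(262/1.5625,429/1.5625),0),atz('side',(437/1.5625,548/1.5625),0))
E
python3 fit.py
```

```text
tub [0.5825 0.1734] 2.1 [-0.00127996]
[[-0.5, 0.6], [0.5, 1.5], [-1.1, -1.0], [0.3, -0.5], [0.6, 0.1], [-0.1, 0.4], [-0.6, 0.8], [0.1, 0.2], [-0.1, -1.4], [0.8, 0.0], [1.5, -0.2], [-5.2, -0.3]]
tub [0.5822 0.1741] 2.1 []
[[-0.8, 0.6], [0.2, 1.5], [-1.4, -0.9], [0.1, -0.5], [0.4, 0.2], [-0.1, 0.1], [-0.6, 0.5], [0.1, 0.0], [-0.1, -1.6], [0.9, -0.2], [1.5, -0.4], [-5.2, -0.4]]
tidy [ 0.557  -0.1335] 4.0 [0.00103765]
[[0.2, 0.4], [-1.1, 0.4], [-0.6, -1.1], [4.7, 1.0], [0.6, -0.6], [-0.1, -1.0], [-2.9, 1.2]]
tidy [ 0.5572 -0.1341] 4.0 []
[[0.3, 0.4], [-1.0, 0.4], [-0.5, -1.1], [4.8, 1.0], [0.6, -0.3], [-0.1, -0.8], [-3.0, 1.4]]
str [ 0.5012 -0.1229] 174.1 [0.06829906]
[[26.0, -0.4], [-37.0, 0.4], [2.6, -0.8], [-19.3, -0.2], [1.4, 0.3]]
[0.41405194 0.3182867  0.        ] [0.42459122 0.37172245 0.        ]
```

Run:
```python
from fit import *
x,r=fit(tub[:-2],[.5,.1,0]);print('tub',x,np.round(r,1).tolist())
x,r=fit(tid[:3]+tid[4:6],[.5,-.1,0]);print('tidy',x,np.round(r,1).tolist())
yaw=x[2]
st=[(P(-4,-36,40),TD(530,218)),(P(-4,36,40),TD(655,208)),(P(27,-13,32),TD(579,274)),(P(27,13,32),TD(621,269))]
R=lambda a:np.array([[np.cos(a),-np.sin(a)],[np.sin(a),np.cos(a)]])
for off in(-15,-10,-5,0,5):
    c=x[:2]+R(yaw)@P(-58,off)
    W=[np.r_[c+R(yaw+np.pi)@a[:2],.062+a[2]] for a,_ in st]
    print(off,c,[np.round(proj('top',w)[0]-np.array(q[1]),1).tolist() for w,(a,q) in zip(W,st)])
    if off in(-10,-5):
        for a in(P(-4,36,40),P(-4,-36,40),P(27,-13,32),P(27,13,32)):
            w=np.r_[c+R(yaw+np.pi)@a[:2],.062+a[2]];q=proj('side',w)[0];print((q-[240,112])*4+[400,300])
for p in((262,330),(262,380),(150,430),(200,430),(47,330),(160,238)):print(p,atz('top',np.array(p)/1.5625,0)[:2])
```

```text
tub [0.5825083  0.17387506 0.03319943] [[-0.7, 0.5], [0.3, 1.3], [-1.4, -1.0], [0.2, -0.5], [0.4, 0.2], [-0.1, 0.0], [-0.6, 0.5], [-0.1, -0.2], [-0.0, -1.7], [0.9, -0.2]]
tidy [ 0.55727276 -0.1343825   0.07316117] [[0.4, 0.4], [-1.0, 0.3], [-0.3, -1.2], [0.5, -0.4], [-0.1, -0.8]]
-15 [ 0.50052435 -0.15358194] [[7.0, 0.7], [6.7, -0.7], [6.1, -0.7], [6.7, -0.8]]
-10 [ 0.50015887 -0.14859531] [[4.8, 0.9], [4.6, -0.4], [3.9, -0.4], [4.6, -0.6]]
[663.50456227 332.32014972]
[646.33404365 398.41584227]
[704.14961161 394.69354041]
[709.45668467 370.53591762]
-5 [ 0.49979339 -0.14360869] [[2.7, 1.2], [2.5, -0.2], [1.7, -0.1], [2.4, -0.3]]
[662.36586929 336.7081355 ]
[645.07698675 403.24875489]
[703.10673574 399.43662832]
[708.45093482 375.11671114]
0 [ 0.49942791 -0.13862207] [[0.5, 1.5], [0.3, 0.1], [-0.4, 0.2], [0.3, -0.0]]
5 [ 0.49906243 -0.13363544] [[-1.7, 1.8], [-1.8, 0.4], [-2.6, 0.4], [-1.9, 0.3]]
(262, 330) [0.57391733 0.31818429]
(262, 380) [0.49194176 0.31812793]
(150, 430) [0.41909985 0.5004084 ]
(200, 430) [0.41625408 0.41847631]
(47, 330) [0.59009317 0.68558475]
(160, 238) [0.74193575 0.49610295]
```

```bash
cat > go.py <<'E'
# go(target TCP xyz, tool-y world yaw deg[, tilt matrix]) -> shift cm / rotvec deg in current tool axes
from cell import telemetry
import numpy as np
from scipy.spatial.transform import Rotation as Ro
def Rdown(yaw):
    a=np.radians(yaw);y=np.array([np.cos(a),np.sin(a),0]);z=np.array([0,0,-1.]);return np.c_[np.cross(y,z),y,z]
def go(p,R):
    s=telemetry.observe();R0=Ro.from_rotvec(s['ee_rot']).as_matrix()
    d=R0.T@(np.array(p)-s['position'])*100;w=np.degrees(Ro.from_matrix(R0.T@R).as_rotvec())
    print('shift cm',d.round(2),'|',np.linalg.norm(d).round(2),' turn',w.round(1)); return d,w
E
python3 - <<'E'
from go import *
go([.45,.1,.26],Rdown(40)); go([.493,-.1395,.2],Rdown(4.2))
E
```

```text
shift cm [-41.52 -42.43  -1.13] | 59.37  turn [-0.1  0.  36.8]
shift cm [-51.18 -64.75   4.9 ] | 82.68  turn [-0.1  0.1 72.6]
```

```bash
python3 -m creep '6.5 -4 -4 0 0 0 7; 6.5 -8 -8.5 0 0 0 14; 6.5 -12.5 -13 0 0 0 21; 6.5 -17 -17.5 0 0 0 28; 6.5 -21 -22 0 0 0 35' 10
python3 - <<'E'
from go import *
print(telemetry.observe()['joints']);go([.493,-.1395,.2],Rdown(4.2))
E
```

```text
clock: 0.72
position: [0.2979, 0.3442, 0.2486]
ee_rot: [1.29, 2.865, 0.0]
force: [2.4, 0.2, 0.2]
width: 0.707
gripper_force: 0.0
[-1.17876867  0.15269871  0.23394492  1.98148203 -0.04157558  1.01186423
 -0.20055061]
shift cm [-49.15 -17.47   4.86] | 52.39  turn [ 0.   0.  37.3]
```

```bash
python3 -m creep '6.5 -5.6 -2 0 0 0 7; 6.5 -11 -4 0 0 0 14; 6.5 -16.8 -6 0 0 0 21; 6.5 -22.4 -8 0 0 0 28; 6.5 -28 -10 0 0 0 37.3'
python3 - <<'E'
from go import *
print(telemetry.observe()['joints']);go([.493,-.1395,.2],Rdown(4.2))
E
```

```text
clock: 1.35
position: [0.4093, 0.0689, 0.2488]
ee_rot: [-2.138, -2.302, -0.001]
force: [1.3, 0.7, 0.5]
width: 0.708
gripper_force: 0.0
[-0.80972674  0.07341395  0.559683    2.08125934 -0.04693645  0.99806269
 -0.15227134]
shift cm [-21.4    6.81   4.87] | 22.99  turn [ 0. -0.  0.]
```

```bash
python3 -m creep '6.5 -5.4 1.7 1 0 0 0; 6.5 -10.8 3.4 2.2 0 0 0; 6.5 -16 5.1 3.5 0 0 0; 6.5 -21.4 6.8 4.9 0 0 0; 6.5 -21.4 6.8 4.9 0 0 0'
python3 - <<'E'
from go import *
from h import *
print(telemetry.observe()['joints']);go([.493,-.1395,.2],Rdown(4.2))
t=vision.get_image('top');s=vision.get_image('side')
T=[tile(t,300,160,4),tile(s,240,90,4)]
cv2.imwrite('pics/z2.png',np.hstack(T))
E
```

```text
clock: 1.98
position: [0.4933, -0.1423, 0.1987]
ee_rot: [2.141, 2.298, -0.005]
force: [-0.2, 0.0, 0.5]
width: 0.705
gripper_force: 0.0
[-0.35068242  0.34866772  0.68888318  1.94715111 -0.26845216  0.93883396
  0.54002073]
shift cm [ 0.28 -0.01 -0.13] | 0.31  turn [-0.1  0.2 -0.1]
```

View pics/z2.png

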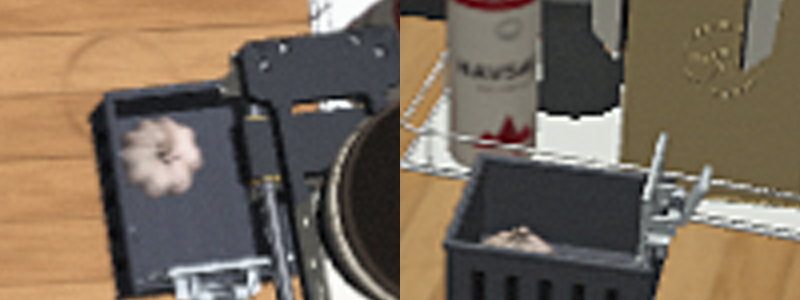

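Run:
```python
from go import *
from h import *
s=telemetry.observe();R=Ro.from_rotvec(s['ee_rot']).as_matrix()
for w in(-.033,.033):
    X=s['position']+R@np.array([0,w,.022]);print((proj('side',X)[0]-[240,90])*4+[400,0],(proj('top',X)[0]-[300,160])*4)
```

```text
[738.5802136   58.61314842] [285.06029217 329.97653818]
[620.50624546  45.48377054] [262.08244987 203.10306368]
```

```bash
python3 -m creep '6.5 0.28 0 2.5 0 0 0; 6.5 0.28 0 5.5 0 0 0; 6.5 0.28 0 8.5 0 0 0; 6.5 0.28 0 10.5 0 0 0; 6.5 0.28 0 10.5 0 0 0'
python3 - <<'E'
from go import *
from h import *
go([.493,-.1395,.094],Rdown(4.2))
t=vision.get_image('top');s=vision.get_image('side')
T=[tile(t,315,190,4.5),tile(s,260,105,4.5)]
cv2.imwrite('pics/z3.png',np.hstack(T))
E
```

```text
clock: 2.7
position: [0.4924, -0.1326, 0.094]
ee_rot: [-2.129, -2.307, 0.001]
force: [-0.0, 0.2, -0.1]
width: 0.706
gripper_force: 0.0
shift cm [-0.7   0.01 -0.  ] | 0.7  turn [-0.1 -0.1  0.4]
```

View pics/z3.png

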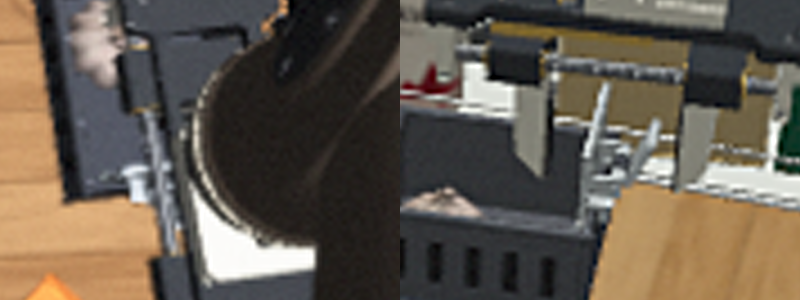

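Run:
```python
from go import *
go([.493,-.1395,.094],Rdown(4.2))
```

```text
shift cm [-0.59 -0.1   0.14] | 0.62  turn [ 0.  -0.   0.4]
```

```bash
python3 -m creep '6.5 -0.6 0 0.1 0 0 0.4; 5 -0.6 0 0.1 0 0 0.4; 4.2 -0.6 0 0.1 0 0 0.4; 4.2 -0.6 0 0.1 0 0 0.4'
python3 - <<'E'
from go import *
go([.493,-.1395,.094],Rdown(4.2))
E
python3 -m creep '3.5 0 0 0 0 0 0; 3 0 0 0 0 0 0; 2.5 0 0 0 0 0 0; 2 0 0 0 0 0 0; 2 0 0 0 0 0 0' 30;python3 -m creep '2 0 0 0 0 0 0; 2 0 0 0 0 0 0'
python3 - <<'E'
from go import *
go([.493,-.1395,.094],Rdown(4.2))
E
```

```text
clock: 3.3
position: [0.4935, -0.1404, 0.0938]
ee_rot: [-2.141, -2.299, 0.0]
force: [-2.3, -0.2, 1.0]
width: 0.468
gripper_force: 1.1
shift cm [ 0.1  -0.04 -0.02] | 0.11  turn [-0.  -0.  -0.1]
clock: 3.92
position: [0.4947, -0.1404, 0.0942]
ee_rot: [2.14, 2.298, 0.002]
force: [-1.0, 0.9, 5.4]
width: 0.259
gripper_force: 30.0
clock: 4.18
position: [0.4946, -0.1404, 0.0942]
ee_rot: [2.14, 2.298, 0.002]
force: [-0.4, 1.0, 5.5]
width: 0.263
gripper_force: 30.0
shift cm [ 0.1  -0.16  0.02] | 0.19  turn [ 0.1  0.  -0.1]
```

```bash
python3 -m creep '2 0 0 -1 0 0 0; 2 0 0 -3 0 0 0; 2 0 0 -6 0 0 0; 2 0 0 -10 0 0 0; 2 0 0 -12 0 0 0'
cat > t.py <<'E'
from go import *
a=.0332;c=np.array([.5825,.1739]);r=np.array([[np.cos(a),-np.sin(a)],[np.sin(a),np.cos(a)]])
lip=c+r@[-.028,.043];out=r@[-.7071,.7071]
E
python3 - <<'E'
from t import *
print(lip);p=lip+.0035*out;print(p);go([*p,.17],Rdown(1.9+135-180))
E
```

```text
clock: 4.8
position: [0.4944, -0.1409, 0.2161]
ee_rot: [2.14, 2.297, 0.002]
force: [0.4, -0.8, -1.4]
width: 0.263
gripper_force: 30.0
[0.55308809 0.21594687]
[0.55053246 0.21833821]
shift cm [35.44  8.13  4.61] | 36.65  turn [ 0.1 -0.  47.2]
```

```bash
python3 -m creep '2 3 0.7 0 0 0 8; 2 7.5 1.7 0 0 0 17; 2 12.5 2.9 0 0 0 27; 2 17.5 4.0 0 0 0 37; 2 22.5 5.2 1 0 0 47.2'
python3 - <<'E'
from t import *
p=lip+.0035*out;go([*p,.17],Rdown(1.9+135-180))
E
```

```text
clock: 5.42
position: [0.5303, 0.0894, 0.2048]
ee_rot: [-2.886, -1.241, -0.003]
force: [0.2, 0.1, -1.1]
width: 0.268
gripper_force: 30.0
shift cm [10.74 -7.4   3.49] | 13.5  turn [ 0.  -0.1 -0.4]
```

```bash
python3 -m creep '2 3.6 -2.5 0.8 0 0 0; 2 7.2 -5 2 0 0 0; 2 10.3 -7.0 3.2 0 0 0; 2 10.3 -7.0 3.2 0 0 0; 2 10.3 -7.0 3.2 0 0 0'
python3 - <<'E'
from t import *
from h import *
p=lip+.0035*out;go([*p,.17],Rdown(1.9+135-180));print(telemetry.observe()['joints'].round(2))
t=vision.get_image('top');s=vision.get_image('side')
T=[tile(t,180,140,4,400,400),tile(s,165,140,4,400,500)[:400]]
cv2.imwrite('pics/z4.png',np.hstack(T))
E
```

```text
clock: 6.05
position: [0.549, 0.21, 0.1721]
ee_rot: [2.882, 1.249, -0.0]
force: [-0.0, -0.6, -0.4]
width: 0.26
gripper_force: 30.0
shift cm [ 0.71 -0.46  0.2 ] | 0.87  turn [ 0.  0. -0.]
[-1.    0.55  0.81  1.81 -0.46  0.99 -0.76]
```

View pics/z4.png

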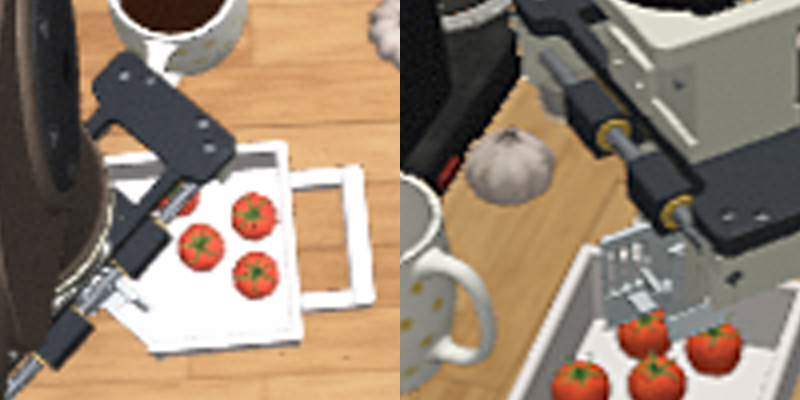

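Run:
```python
from t import *
from h import *
s=telemetry.observe();print(s['position'])
yl=np.array([-out[1],out[0]])
for off in(0,):
  for lx,ly,lz in((-4,-36,40),(-6,-36,-14),(-4,36,40),(-4,-13,40)):
    X=np.r_[s['position'][:2]+out*(-.0065+lx/1e3)+yl*(ly/1e3),s['position'][2]-.0322+lz/1e3]
    print(lx,ly,lz,(proj('side',X)[0]-[165,140])*4+[400,0],(proj('top',X)[0]-[180,140])*4)
go([*(lip+.0035*out),.1],Rdown(1.9+135-180))
```

```text
[0.54919515 0.20936148 0.17238366]
-4 -36 40 [601.46418595 235.41206004] [ 37.41313026 209.16949053]
-6 -36 -14 [605.77900225 323.8162894 ] [ 57.80320577 226.46210799]
-4 36 40 [747.55210783 180.98338559] [140.29487402 298.09000795]
-4 -13 40 [649.11299016 217.65455756] [ 69.93822528 237.30722229]
shift cm [ 0.74 -0.52  7.24] | 7.3  turn [ 0.  -0.  -0.1]
```

Run:
```python
from t import *
from h import *
def W(x,y,z): return np.r_[c+r@(np.array([x,y])/1e3),z/1e3]
sq=.7071; L=lambda s,n:(-28-sq*n+sq*s,43+sq*n+sq*s)  # along s, outward n
segs=[[(*L(-44,2),24),(*L(44,2),24)],[(*L(-44,-2),24),(*L(44,-2),24)],[(*L(-44,2),0),(*L(44,2),0)],[(-60,-75,50),(-60,10,50)],[(60,75,50),(4,75,50)],[(60,-75,50),(-60,-75,50)],[(60,-75,50),(60,75,50)],[(*L(44,2),0),(*L(44,2),50)],[(*L(-44,2),0),(*L(-44,2),50)]]
out_=[]
for n,x0,y0,s in(('top',184,176,6.3),('side',182,208,4.5)):
    im=tile(np.load(n+'0.npy'),x0,y0,s,400,600 if 0 else 400)
    for k,sg in enumerate(segs):
        q=[((proj(n,W(*p))[0]-[x0,y0])*s+(s-1)/2).round().astype(int) for p in sg]
        cv2.line(im,tuple(map(int,q[0])),tuple(map(int,q[1])),[(0,0,255),(255,0,255),(0,160,0)][k] if k<3 else (255,80,0),1)
    out_.append(im)
cv2.imwrite('pics/z5.png',np.hstack(out_))
```

```text
(no output)
```

View pics/z5.png

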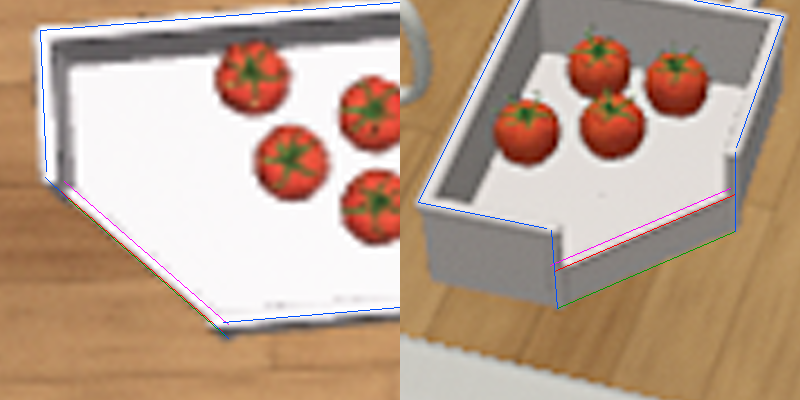

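```bash
python3 -m creep '2 0.7 -0.5 2 0 0 0; 2 0.7 -0.55 5 0 0 0; 2 0.7 -0.55 8 0 0 0; 2 0.7 -0.55 9.5 0 0 0; 2 0.7 -0.55 9.5 0 0 0' 30;  python3 -m creep '2 0 0 0 0 0 0; 2 0 0 0 0 0 0'
python3 - <<'E'
from t import *
go([*(lip+.004*out),.056],Rdown(1.9+135-180))
E
```

```text
clock: 6.78
position: [0.5492, 0.2192, 0.0756]
ee_rot: [2.883, 1.249, -0.003]
force: [0.1, 0.2, -0.5]
width: 0.262
gripper_force: 30.0
clock: 7.02
position: [0.5504, 0.2198, 0.0777]
ee_rot: [-2.882, -1.249, -0.003]
force: [1.3, 0.8, -1.3]
width: 0.266
gripper_force: 30.0
shift cm [-0.1   0.06  2.17] | 2.17  turn [ 0.  -0.1 -0. ]
```

```bash
python3 -m creep '2 -0.05 0 0.6 0 0 0; 2 -0.05 0 1.2 0 0 0; 2 -0.05 0 1.7 0 0 0; 2 -0.05 0 1.9 0 0 0; 2 -0.05 0 1.9 0 0 0';  python3 -m creep '2 0 0 0.1 0 0 0; 2 0 0 0.2 0 0 0; 2 0 0 0.2 0 0 0'
```

```text
clock: 7.65
position: [0.5493, 0.2191, 0.0575]
ee_rot: [2.882, 1.249, -0.001]
force: [0.3, 0.3, -1.1]
width: 0.263
gripper_force: 30.0
clock: 8.02
position: [0.5495, 0.2192, 0.0563]
ee_rot: [-2.882, -1.249, -0.001]
force: [-1.8, 0.4, 5.7]
width: 0.262
gripper_force: 30.0
```

```bash
python3 -m creep '2 0 0 0.1 0 0 0; 2 0 0 0.1 0 0 0'; python3 -m creep '2.6 0 0 0 0 0 0; 3 0 0 0 0 0 0; 3.6 0 0 0 0 0 0; 4.2 0 0 0 0 0 0; 5 0 0 0 0 0 0'; python3 -m creep '6 0 0 0 0 0 0; 6 0 0 0 0 0 0'
python3 - <<'E'
from t import *
from h import *
t=vision.get_image('top');s=vision.get_image('side')
T=[tile(t,180,160,5,400,400),tile(s,175,190,4.5,400,400)]
cv2.imwrite('pics/z6.png',np.hstack(T))
E
```

```text
clock: 8.28
position: [0.5496, 0.2192, 0.0561]
ee_rot: [-2.882, -1.249, -0.001]
force: [-5.7, -1.0, 16.7]
width: 0.264
gripper_force: 30.0
clock: 8.9
position: [0.5493, 0.2193, 0.0546]
ee_rot: [-2.882, -1.25, 0.0]
force: [-0.2, 0.6, 0.2]
width: 0.517
gripper_force: 0.0
clock: 9.15
position: [0.5495, 0.2191, 0.0547]
ee_rot: [2.882, 1.249, 0.0]
force: [0.0, 0.1, -0.2]
width: 0.65
gripper_force: 0.0
```

View pics/z6.png

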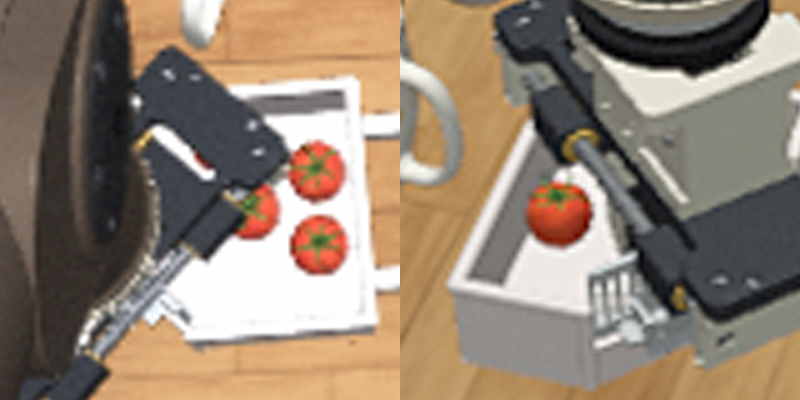

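```bash
python3 -m creep '6 0 0 -1 0 0 0; 6 0 0 -3 0 0 0; 6 0 0 -7 0 0 0; 6 0 0 -12 0 0 0; 6 0 0 -12 0 0 0'
python3 - <<'E'
from t import *
h=c+r@[0,-.116];print(h,telemetry.observe()['joints'].round(2))
go([*h,.17],Rdown(1.9-90)); go([*h,.17],Rdown(1.9+90))
E
```

```text
clock: 9.88
position: [0.552, 0.2194, 0.1798]
ee_rot: [-2.882, -1.248, -0.012]
force: [0.4, -0.4, -0.8]
width: 0.656
gripper_force: 0.0
[0.58635049 0.05796392] [-1.01  0.54  0.81  1.79 -0.46  1.   -0.77]
shift cm [-9.43 13.54  0.95] | 16.53  turn [-0.  -0.5 44.9]
shift cm [-9.43 13.54  0.95] | 16.53  turn [   0.6   -0.  -135.1]
```

```bash
python3 -m creep '6 -2 2.7 0 0 0 9; 6 -4 5.4 0 0 0 18; 6 -6 8.1 0 0 0 27; 6 -8 11 0 0 0 36; 6 -9.4 13.5 0.4 0 0 44.9'; python3 -m creep '6 0 0 0 0 0 0; 6 0 0 0 0 0 0; 6 0 0 0 0 0 0';python3 - <<'E'
from t import *
from h import *
h=c+r@[0,-.116];print(telemetry.observe()['joints'].round(2))
go([*h,.11],Rdown(1.9-90))
t=vision.get_image('top');s=vision.get_image('side')
T=[tile(t,180,160,5,400,400),tile(s,175,190,4.5,400,400)]
yl=np.array([-out[1],out[0]])
for k,n,x0,y0,sc in((0,'top',180,160,5),(1,'side',175,190,4.5)):
  for P in((-4,-36,40),(-4,36,40),(-4,-36,0),(-4,36,0),(23,-13,36),(23,13,36)):
    X=np.r_[lip+out*P[0]/1e3+yl*P[1]/1e3,.024+P[2]/1e3];q=((proj(n,X)[0]-[x0,y0])*sc+(sc-1)/2).round().astype(int)
    cv2.circle(T[k],tuple(map(int,q)),3,(255,0,255),1)
cv2.imwrite('pics/z7.png',np.hstack(T))
E
```

```text
clock: 10.5
position: [0.5837, 0.0568, 0.1714]
ee_rot: [-3.141, -0.045, -0.001]
force: [-0.3, 0.4, 0.4]
width: 0.653
gripper_force: 0.0
clock: 10.88
position: [0.5835, 0.0596, 0.1708]
ee_rot: [-3.14, -0.059, 0.0]
force: [-0.2, 0.4, 0.4]
width: 0.651
gripper_force: 0.0
[-0.84  0.62  1.01  1.82 -0.61  1.05 -1.13]
shift cm [0.28 0.18 6.08] | 6.09  turn [-0.   0.   0.2]
```

View pics/z7.png

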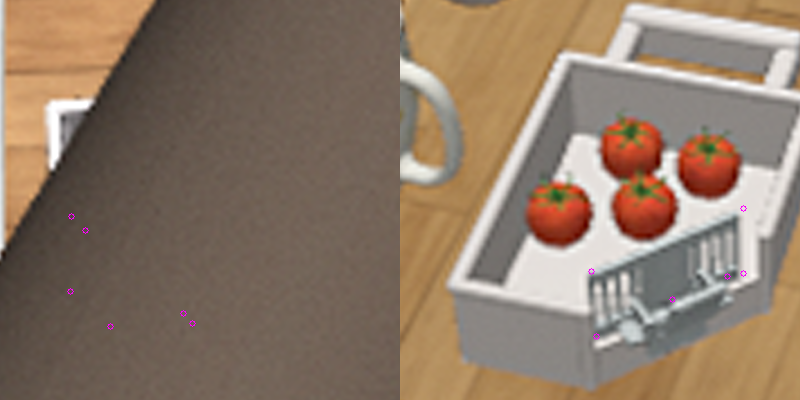

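Run:
```python
from fit import *
S=lambda u,v:('side',o(175,190,4.5,u-400,v))
x,r=fit([(P(60,-75,50),S(565,55)),(P(60,75,50),S(450,288)),(P(44,-123,48),S(628,5)),(P(-60,14,50),S(762,238))],[.58,.17,.03]);print(x,np.round(r,1).tolist())
from t import *
h=np.array(c+r_@[0,-.116]) if 0 else None
a=x[2];rr=np.array([[np.cos(a),-np.sin(a)],[np.sin(a),np.cos(a)]]);h=x[:2]+rr@[0,-.116];print(h)
go([.586,.060,.10],Rdown(1.9-90))
```

```text
[0.58171841 0.17679726 0.03001773] [[-0.2, 0.3], [-0.3, -0.1], [0.0, -0.9], [0.6, 0.3]]
[0.58519995 0.06084951]
shift cm [ 0.25 -0.05  7.08] | 7.08  turn [-0.   0.   0.2]
```

```bash
python3 -m creep '4 0.2 -0.05 3 0 0 0; 3 0.2 -0.05 6 0 0 0; 3 0.2 -0.05 7 0 0 0; 3 0.2 -0.05 7 0 0 0' 20; python3 -m creep '3 0 0 0 0 0 0; 3 0 0 0 0 0 0; 3 0 0 0 0 0 0';python3 - <<'E'
from t import *
go([.5855,.0605,.040],Rdown(1.9-90))
E
```

```text
clock: 11.48
position: [0.5855, 0.059, 0.1007]
ee_rot: [3.141, 0.055, -0.001]
force: [0.4, -0.2, 0.3]
width: 0.331
gripper_force: 0.0
clock: 11.85
position: [0.586, 0.0589, 0.1013]
ee_rot: [-3.141, -0.054, -0.001]
force: [0.6, 0.9, -0.1]
width: 0.329
gripper_force: 0.0
shift cm [-0.05 -0.16  6.13] | 6.13  turn [-0.  -0.1  0.1]
```

```bash
python3 -m creep '3 -0.05 -0.1 1 0 0 0; 3 -0.05 -0.15 2.5 0 0 0; 3 -0.05 -0.15 4 0 0 0; 3 -0.05 -0.15 5.3 0 0 0; 3 -0.05 -0.15 6.1 0 0 0'; python3 -m creep '2 0 0 0 0 0 0; 1 0 0 0 0 0 0; 0.8 0 0 0 0 0 0; 0.8 0 0 0 0 0 0;0.8 0 0 0 0 0 0' 55;python3 - <<'E'
from t import *
print(telemetry.observe()['force'])
E
```

```text
clock: 12.48
position: [0.5847, 0.0602, 0.0385]
ee_rot: [3.141, 0.054, -0.002]
force: [-0.3, 0.1, 0.4]
width: 0.326
gripper_force: 0.0
clock: 13.1
position: [0.5852, 0.0603, 0.0401]
ee_rot: [-3.141, -0.054, -0.001]
force: [-0.9, -1.8, 2.3]
width: 0.15
gripper_force: 55.0
[-0.93766165 -1.76449518  2.31542099]
```

```bash
python3 -m creep '0.8 0 0 -0.5 0 0 0; 0.8 0 0 -1.5 0 0 0; 0.8 0 0 -3 0 0 0; 0.8 0 0 -5 0 0 0;0.8 0 0 -7 0 0 0'
cat > fin.py <<'E'
from go import *
import sys
# current tub rotation Rt = Rtool * M with level grasp: tool y at -88.1deg, tub yaw 1.9deg
M=Rdown(1.9-90).T@Ro.from_euler('z',1.9,degrees=True).as_matrix()
rel=np.array([-.028,.159,-.015])
def fin(lip,psi,tilt):
    out=np.array([np.cos(np.radians(135+psi)),np.sin(np.radians(135+psi)),0]);y=np.cross([0,0,1],out)
    Rt=Ro.from_rotvec(y*np.radians(tilt)).as_matrix()@Ro.from_euler('z',psi,degrees=True).as_matrix()
    return np.array(lip)-Rt@rel, Rt@M.T
def now():
    s=telemetry.observe();Rt=Ro.from_rotvec(s['ee_rot']).as_matrix()@M
    x=Rt@[-.7071,.7071,0];print('lip',(s['position']+Rt@rel).round(4),'tilt',np.degrees(np.arcsin(-x[2])).round(1),'lipyaw',np.degrees(np.arctan2(x[1],x[0])).round(1),'roll z',(Rt@[.7071,.7071,0])[2].round(3),'q',s['joints'].round(2))
E
python3 - <<'E'
from fin import *
now()
for t in(0,10,20,35):
    z=.05+.03*(t<10)
    p,R=fin([.53,.40,z],1.9,t);print(t,p.round(3));go(p,R)
E
```

```text
clock: 13.72
position: [0.5853, 0.0603, 0.1115]
ee_rot: [-3.141, -0.054, -0.001]
force: [0.0, 1.1, -3.0]
width: 0.149
gripper_force: 55.0
lip [0.5519 0.2182 0.0966] tilt 0.0 lipyaw 137.0 roll z 0.001 q [-0.8   0.69  0.94  1.87 -0.69  0.94 -1.08]
0 [0.563 0.242 0.095]
shift cm [ -1.58 -18.24   1.66] | 18.38  turn [-0.  -0.   0.1]
10 [0.56  0.245 0.088]
shift cm [ -1.91 -18.56   2.38] | 18.81  turn [-7.1  7.   0.1]
20 [0.554 0.251 0.109]
shift cm [ -2.51 -19.17   0.22] | 19.33  turn [-14.2  14.1   0.1]
35 [0.54  0.264 0.138]
shift cm [ -3.87 -20.54  -2.66] | 21.07  turn [-24.8  24.7   0.1]
```

```bash
python3 -m creep '0.8 -0.3 -2 -0.5 0 0 0; 0.8 -0.6 -5.5 -1 0 0 0; 0.8 -0.9 -9.5 -1 0 0 0; 0.8 -1.3 -13.5 -1 0 0 0;0.8 -1.5 -16.5 -1 0 0 0'; python3 -m creep '0.8 0 -1.3 0 0 0 0; 0.8 0 -1.7 0 0 0 0;0.8 0 -1.7 0 0 0 0'
python3 - <<'E'
from fin import *
now()
for t in(10,20,35):
    p,R=fin([.53,.40,.052+.01*(t<20)],1.9,t);print(t,p.round(3));go(p,R)
E
```

```text
clock: 14.35
position: [0.564, 0.2271, 0.1208]
ee_rot: [-3.14, -0.057, -0.0]
force: [0.4, -0.3, -3.6]
width: 0.147
gripper_force: 55.0
clock: 14.72
position: [0.5642, 0.2404, 0.1201]
ee_rot: [3.141, 0.052, 0.001]
force: [-0.6, -1.8, -3.5]
width: 0.151
gripper_force: 55.0
lip [0.531  0.3984 0.105 ] tilt 0.0 lipyaw 136.9 roll z -0.0 q [-1.09  0.73  0.96  1.8  -0.7   1.   -1.38]
10 [0.56  0.245 0.1  ]
shift cm [-0.41 -0.49  2.04] | 2.14  turn [-7.  7. -0.]
20 [0.554 0.251 0.111]
shift cm [-1.01 -1.09  0.88] | 1.73  turn [-14.1  14.1  -0. ]
35 [0.54  0.264 0.14 ]
shift cm [-2.39 -2.46 -2.  ] | 3.97  turn [-24.7  24.7  -0. ]
```

```bash
python3 -m creep '0.8 -0.2 -0.2 0 -2.8 2.8 0; 0.8 -0.4 -0.4 0 -5.6 5.6 0; 0.8 -0.6 -0.6 0 -8.5 8.5 0; 0.8 -0.8 -0.8 0 -11.3 11.3 0;0.8 -1 -1.1 0 -14.1 14.1 0'
python3 - <<'E'
from fin import *
now()
p,R=fin([.53,.40,.052],1.9,35);print(p.round(3));go(p,R)
E
```

```text
clock: 15.35
position: [0.5537, 0.2507, 0.1202]
ee_rot: [2.876, 0.046, 0.365]
force: [0.3, -0.0, -3.4]
width: 0.151
gripper_force: 55.0
lip [0.5302 0.3998 0.0608] tilt 20.0 lipyaw 136.8 roll z 0.0 q [-1.42  0.81  1.16  1.92 -0.6   0.77 -1.58]
[0.54  0.264 0.14 ]
shift cm [-0.81 -0.83 -2.54] | 2.79  turn [-10.6  10.6  -0.1]
```

```bash
python3 -m creep '0.8 -0.2 -0.2 -0.6 -2.1 2.1 0; 0.8 -0.4 -0.4 -1.2 -4.2 4.2 0; 0.8 -0.5 -0.5 -1.7 -6.4 6.4 0; 0.8 -0.7 -0.7 -2.1 -8.5 8.5 0;0.8 -0.8 -0.8 -2.5 -10.6 10.6 0'
python3 -m creep '0.8 0 0 0 0 0 0;0.8 0 0 0 0 0 0;0.8 0 0 0 0 0 0;0.8 0 0 0 0 0 0;0.8 0 0 0 0 0 0'
python3 - <<'E'
from fin import *
from h import *
now()
p,R=fin([.53,.40,.052],1.9,35);go(p,R)
t=vision.get_image('top');s=vision.get_image('side')
cv2.imwrite('pics/z8.png',np.hstack([tile(t,110,130,3,400,500),tile(s,120,180,3,400,500)]))
np.save('s8.npy',s);np.save('t8.npy',t)
E
```

```text
clock: 15.98
position: [0.5395, 0.2642, 0.1397]
ee_rot: [2.653, 0.043, 0.601]
force: [0.7, -0.6, -3.2]
width: 0.147
gripper_force: 55.0
clock: 16.6
position: [0.5396, 0.2652, 0.1394]
ee_rot: [2.654, 0.045, 0.6]
force: [-0.6, 1.3, -2.4]
width: 0.153
gripper_force: 55.0
lip [0.5299 0.4011 0.0515] tilt 34.9 lipyaw 136.9 roll z 0.0 q [-1.64  0.94  1.28  1.97 -0.47  0.69 -1.8 ]
shift cm [ 0.01  0.12 -0.02] | 0.12  turn [-0.1  0.   0. ]
```

View pics/z8.png

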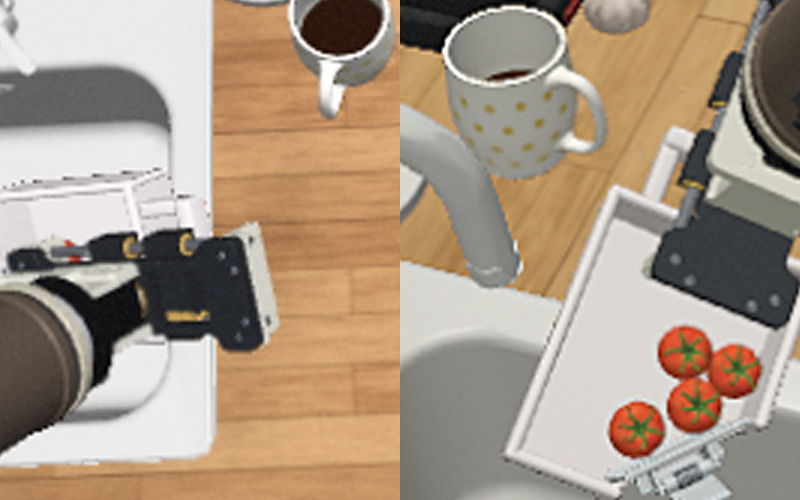

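```bash
cat > chk.py <<'E'
from fin import *
from h import *
s=telemetry.observe();Rt=Ro.from_rotvec(s['ee_rot']).as_matrix()@M;O=s['position']+Rt@rel-Rt@np.array([-.028,.043,.024])
for P in((60,-75,50),(60,75,50),(-60,14,50)):
    print(P,((proj('side',O+Rt@(np.array(P)/1e3))[0]-[120,180])*3+1+[400,0]).round())
out=np.array([-.7071,.7071,0]);yl=np.array([-.7071,-.7071,0])
for u,v in((685,352),(735,370),(694,405),(636,430)):
    o,d=ray('side',((u-400-1)/3+120,(v-1)/3+180));n=Rt[:,2];k=((O+n*.0185-o)@n)/(d@n);q=Rt.T@(o+k*d-O)-np.array([-.028,.043,.024])
    print('tomato lip x,y mm',(q@out*1e3).round(1),(q@yl*1e3).round(1))
E
python3 chk.py
```

```text
(60, -75, 50) [617. 188.]
(60, 75, 50) [510. 455.]
(-60, 14, 50) [765. 426.]
tomato lip x,y mm -51.0 27.2
tomato lip x,y mm -30.6 49.2
tomato lip x,y mm -22.7 19.9
tomato lip x,y mm -23.6 -14.9
```

```bash
python3 -m creep '0.8 0 0 0 0 0 0;0.8 0 0 0 0 0 0;0.8 0 0 0 0 0 0;0.8 0 0 0 0 0 0;0.8 0 0 0 0 0 0'; python3 -m creep '0.8 0 0 0 0 0 0;0.8 0 0 0 0 0 0;0.8 0 0 0 0 0 0;0.8 0 0 0 0 0 0;0.8 0 0 0 0 0 0'
python3 - <<'E'
from fin import *
from h import *
now()
a=np.load('s8.npy').astype(int)
b=vision.get_image('side').astype(int)
for im in(a,b):
    R=((im[...,0]-im[...,1]>70)&(im[...,0]>110)).astype(np.uint8)[280:345,190:260];n,_,st,ce=cv2.connectedComponentsWithStats(R)
    print([(tuple((np.array(c)+[190,280]).round(1)),int(s[4])) for c,s in zip(ce[1:],st[1:]) if s[4]>20])
d=np.abs(a-b).max(2)[230:350,170:280];print(d.max(),(d>30).sum())
E
```

```text
clock: 17.32
position: [0.5395, 0.2655, 0.1394]
ee_rot: [2.654, 0.046, 0.601]
force: [0.1, 0.1, -3.7]
width: 0.148
gripper_force: 55.0
clock: 17.95
position: [0.5395, 0.2654, 0.1394]
ee_rot: [2.654, 0.046, 0.601]
force: [0.1, 0.2, -3.2]
width: 0.15
gripper_force: 55.0
lip [0.5297 0.4013 0.0514] tilt 34.9 lipyaw 137.0 roll z 0.0 q [-1.64  0.94  1.28  1.97 -0.47  0.69 -1.8 ]
[((np.float64(219.6), np.float64(305.3)), 517), ((np.float64(198.0), np.float64(322.8)), 194)]
[((np.float64(219.1), np.float64(305.5)), 491), ((np.float64(197.0), np.float64(323.3)), 171), ((np.float64(205.1), np.float64(320.2)), 21)]
88 142
```

```bash
python3 -c "
from cell import job
print(job.sign_off())"
```

```text
the job is handed in; nothing more can be done
None
```

The job is handed in. The strainer is clipped on the middle of the lip, and the arm holds the tub still at about 35° with the lip about 5 cm above worktop level over the bowl. All four tomatoes are gathered, the farthest measured about 51 mm behind the lip (limit 58 mm), at 18 s on the robot's clock.

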